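# Peel the top sample tray off a wet stack

## Robot

A 6-joint arm with a two-finger parallel gripper is mounted at the origin on the work surface. World frame = base frame: x ahead of the robot, y to its left, z up, the work surface at z = 0. Lengths are in m, angles in rad, forces in N, time in s.
With the tool pointing down it reaches from about 0.3 to 1 m from the base axis. Payload 5.1 kg.
Tool frame: the origin (TCP) lies midway between the tips of the shut fingers; the grasp point (between the pads) lies 19 mm behind it (arm.tcp_to_grasp is the z of the grasp point in the tool frame, in m); z points along the fingers, x is the direction in which the jaws open and shut, and the axes are right-handed (so a half turn about z gives the same grasp; the last joint's range is limited). The gripper opens to 95 mm and grips with 3 to 60 N. Pads are 20 mm wide; open, the fingers measure 119 mm over their backs; the gripper's body (75 mm by 180 mm) begins 59 mm behind the grasp point.
Start: joints at [-1.366, 0.124, 1.65, -0, 1.367, -0.083], TCP at [0.184, -0.623, 0.215] pointing down, gripper open.
Joint ranges: [-2.61, 2.61], [-1.02, 2.33], [0.03, 2.71], [-1.35, 4.49], [0.32, 2.68], [-2.91, 2.91]. Speed limits (rad/s): [2.57, 2.57, 3.14, 3.14, 3.14, 3.14].

## Interface

Orientations are given as a 3x3 rotation matrix whose columns are the frame's x, y, z axes.
In Python, from bench import sensors, vision, ticket, spotter, arm gives the robot as it stands. The module is installed in compiled form; this text tells all that it offers.
- The arm moves only by the tool jog_arm, never from a script. Its argument "increments" is text: rows parted by semicolons, each of 5 numbers parted by spaces: the shift along the tool's x, y, z each as a share of 0.02 m, from -1 to 1, then the turn about the tool's z as a share of 0.08 rad, from -1 to 1, then the closure, from -1 (fully open) to 1 (shut). In form: tx ty tz twist claw; .... A call has 1 to 8 rows; each row shifts and turns the commanded pose from where the row before left it, along the tool's axes as they then stand; what a row does not reach is not made up. A row lasts 1/12 s, in which the tool goes at most 41.7 mm and 7.16 degrees, less where a joint would pass 70% of its speed; a pose out of reach is approached as far as the arm can. A call with a number of a shift or a turn outside -1 to 1 is refused whole. A call with a gripper value outside its range is refused whole. The fingers move at their own pace and stop on an object; "grip_force" is the grip in N (left out, the last holds). Time passes only in rows, so rows that do not move let the fingers close. It gives the time, the measured TCP pose, the force and the opening at its end, in the units of the state.
- sensors.observe(): the state, without advancing time (a new reading comes with each control period).
- vision.read_camera(name): name is "side" or "top" or "wrist"; returns the picture (400x640x3 uint8, red, green, blue); there is no depth.
- vision.get_calibration(name): a dict with "camera_matrix" (3x3 intrinsics, pixels), "R" (3x3) and "t" (3): a world point X has camera coordinates R X + t; the wrist camera has in their place "T_tool_cam" (4x4, takes a point from camera to tool coordinates, whose origin is the TCP and whose axes are the tool frame's). Camera axes: x right, y down, z forward; pixel columns grow to the right and rows downward; lengths in m; the calibration is good to about 2 mm. A picture is of the moment at which its call begins: read the wrist's pose just before it. get_calibration takes no time and is no camera call.
- ticket.hand_in(): hands the job in, once; it reports no verdict.
Trained networks look in the newest picture that a camera, given by its name, has taken for a name from the list of things; names that differ only in an ending like _2 or _b are one class to them, and where a whole thing is asked for, a point or a joint stands for the part that bears it (a point fixed in the world has none). Each returns a list of dicts, best first, with "p" (0 to 1); they miss things now and then, are a little off and sometimes report something else, mostly with a low value. They report only what shows in the picture. A call takes as long as a camera call. They do not tell look-alikes from the thing itself.
- spotter.find_in(target, camera): "centre" ([column, row] in pixels, amid what is visible of it).
- spotter.outline_of(target, camera): "pixels" (400x640 bool, what is visible of it) and "centre" ([column, row] in pixels, amid what is visible of it).
- spotter.tip_of(target, camera): "centre" ([column, row] in pixels: a listed point, or the origin of a listed thing).
The state is a dict: "time": time; "joints": joint angles; "joint_velocities": joint speeds; "tau": joint torques, N m; "eef_pos": TCP position; "eef_rot": TCP orientation; "force": force on the tool from outside, world axes, zero at the start; "ft_torque": the same for the moment, N m; "gripper_width": finger opening in m.
Only numpy, scipy, OpenCV 4.12 (cv2) and the standard library are available. Lean on these libraries where they do the work, as an engineer would, in place of code of your own. Each camera call takes 0.05 s, during which the arm holds its last target. There are 200 camera calls.

## Task

The rinsed sample trays in the steel carrier have stuck together: first fold the carrying handle down to its side until it clicks into its rest, then grip the topmost tray by the rim at one corner and peel it off, raising that corner by two fingers' breadth or more while the diagonally opposite corner is still down on the stack. The tray below must stay in the stack, the handle in its rest, and the rack, bottle and flask where they stand. Finish while still holding the peeled tray in the gripper, level, open side up and still, a full hand's breadth clear above the stack.

Things in the scene. Friction and masses are not known exactly. Their poses are not given: they have to be found in the camera images.
- carrier: steel carrier with a stack of nested trays, fixed to the bench: pan 168 x 228 mm (x, y) with low lips, an upright bracket outside each short end (y = +-116 mm, x -23 to 61 mm, up to z = 75 mm). Origin under its centre on the bench, z up. The two lowest trays are fast in it. Trays and handle share its axes. Its +x, where the handle folds to, points away from the robot, within 0.3 rad of world x.
- handle (a joint): carrying handle: two steel straps (y = +-123 mm) and a cross bar along the carrier's y, hinged about the carrier's y through handle_hinge. In rad: 1.40 upright, falling to 0 as the bar swings to the carrier's +x and down to its rest, a hard stop. Starts at 1.0 to 1.6, stays where left (1 N moves it). From 0.35 to 0.1 a sprung nose rides over a stud (5 N), then it snaps home to 0 and stays.
- handle_grip (a point): centre of the handle's black rubber sleeve (18 mm diameter, 110 mm long, along the carrier's y), 135 mm from the hinge line. In its rest the bar lies 133 mm from the carrier's centre and 83 mm above the bench, with 49 mm between sleeve and tray rims.
- handle_hinge (a point): point on the handle's hinge line over the carrier's centre, 60 mm above the bench.
- tray_top: topmost tray, the one to take: stiff white plastic, 150 x 210 mm (x, y) over the rim, 40 mm deep, corners cut at 45 degrees, sloping 2.5 mm walls, about 0.17 kg. Rim all round 10 mm wide, 10 mm high. Origin at the centre of its underside, z up, rim top at z = 40 mm. Nested: underside 78 mm, rim top 118 mm above the bench. Sticky: about 5 N raises one corner, a straight pull takes twice that.
- tray_next: the tray below, same shape, must stay in the stack; origin at the centre of its underside, 56 mm above the bench. Trays nest 22 mm apart: its rim top is 96 mm above the bench, 12 mm under tray_top's rim and straight below it, so fingertips should go 10 to 20 mm below tray_top's rim top and no deeper. It sticks in the tray under it about twice as hard.
- corner_a (a point): top of tray_top's rim, at mid-width, in the middle of the cut corner at the tray's -x +y (57.5 and 87.5 mm from its centre); diagonally across from corner_d. The rim piece here is straight, 40 mm long, at 45 degrees: outward normal (-1, 1) in the tray's x, y. A springy boss in each corner wall grips the rim below; it comes free once that corner is 8 mm up.
- corner_b (a point): the same at the tray's -x -y corner (across from corner_c), outward normal (-1, -1).
- corner_c (a point): the same at the tray's +x +y corner (across from corner_b), outward normal (1, 1).
- corner_d (a point): the same at the tray's +x -y corner (across from corner_a), outward normal (1, -1).
- rack: bystander, wooden test-tube rack with glass tubes, 70 x 214 mm and 165 mm high, left of the work; origin at the centre of its underside.
- bottle: bystander, brown glass reagent bottle with black cap, 72 mm diameter, 150 mm high, right of the work; origin at the centre of its underside.
- flask: bystander, conical glass flask, 84 mm diameter at the base, 130 mm high, right of the work; origin at the centre of its underside.
Things that resemble listed ones, but are neither listed nor needed, are in the scene too. Leave any black or turquoise look-alike of the tray_top alone. What is shaped like the tray_next but black or purple is not meant.

How it is judged:
By the outcome, as a careful person would: the job done as asked, in the order asked, and still so for the second after the job is handed in, while the arm keeps its last pose, push and grip.
It also fails if it takes over 51 s, if anything falls off the work surface, if the arm or the gripper's body presses on something with over 40 N, if the wrist force passes 120 N, or if a joint passes its speed limit or range.

## Working session

There is one attempt and no reset: what is moved stays moved. The work goes in short steps, Python scripts to look and compute and a tool call to move; the robot and the scene stay as the last step left them, time stands still between calls to the robot, and variables do not carry over. Pictures are saved under pics/ and viewed, about 8 in all and at most 12, crops included, and the job is handed in when it is done.

Besides the shell and the picture viewer there is one more tool, called after "Emit:" by a JSON object that holds its "api" and its "payload". jog_arm: Moves the arm, as the interface text tells. Shift numbers are shares of 0.02 m and turn numbers shares of 0.08 rad, none past 1 either way. Its arguments: {"type":"object","properties":{"increments":{"type":"string"},"grip_force":{"type":"number"}},"required":["increments"]}

```bash
mkdir -p pics; cat > h.py <<'E'
from bench import sensors, vision, ticket, spotter, arm
import numpy as np, cv2
def cam(n):
    c=vision.get_calibration(n);K=np.array(c["camera_matrix"])
    if n=="wrist":
        s=sensors.observe();T=np.eye(4);T[:3,:3]=s["eef_rot"];T[:3,3]=s["eef_pos"]
        M=np.linalg.inv(T@np.array(c["T_tool_cam"]));return K,M[:3,:3],M[:3,3]
    return K,np.array(c["R"]),np.array(c["t"]).ravel()
def proj(C,X):
    K,R,t=C;p=(np.atleast_2d(X)@R.T+t)@K.T;return p[:,:2]/p[:,2:]
def atz(C,px,z):
    K,R,t=C;d=R.T@np.linalg.inv(K)@np.array([*px,1.]);o=-R.T@t;return o+d*(z-o[2])/d[2]
def tri(L):
    A=np.zeros((3,3));b=np.zeros(3)
    for (K,R,t),px in L:
        d=R.T@np.linalg.inv(K)@np.array([*px,1.]);d/=np.linalg.norm(d);P=np.eye(3)-np.outer(d,d);A+=P;b+=P@(-R.T@t)
    return np.linalg.solve(A,b)
E
python3 - <<'E'
from h import *
np.set_printoptions(precision=4,suppress=True)
s=sensors.observe();print(s)
for n in("top","side"):
    im=vision.read_camera(n);cv2.imwrite(f"pics/{n}0.png",im[:,:,::-1])
    C=cam(n)
    print(n,"campos",-C[1].T@C[2])
    for t in("carrier","handle_grip","handle_hinge","tray_top","corner_a","corner_b","corner_c","corner_d","rack","bottle","flask"):
        for d in spotter.tip_of(t,n)[:3]:
            print(t,round(d["p"],2),np.round(d["centre"],1))
E
```

```text
{'time': 0.0, 'joints': array([-1.3656,  0.1245,  1.6517, -0.    ,  1.3675, -0.0826]), 'joint_velocities': array([ 0.0008,  0.0014, -0.002 ,  0.0014,  0.0002, -0.0012]), 'tau': array([ -0.0008, -41.7605, -35.9936,   0.0773,   0.0491,  -0.0002]), 'eef_pos': array([ 0.1843, -0.6226,  0.2134]), 'eef_rot': array([[ 0.2838, -0.9589, -0.0004],
       [-0.9589, -0.2838,  0.002 ],
       [-0.0021, -0.0002, -1.    ]]), 'force': array([ 0.559 , -0.3624,  0.2679]), 'ft_torque': array([-0.0016,  0.0384, -0.0728]), 'gripper_width': 0.09502814802945522}
top campos [ 0.371  -0.0152  1.4354]
handle_grip 0.92 [324.2 173.3]
tray_top 0.9 [320.5 182.7]
tray_top 0.84 [385.6 104.7]
tray_top 0.6 [275.4 262. ]
corner_a 0.91 [351.  163.7]
corner_a 0.88 [291.3 195.1]
corner_a 0.87 [348.3 197.3]
corner_b 0.91 [351.  163.7]
corner_b 0.88 [291.3 195.1]
corner_b 0.87 [348.3 197.3]
corner_c 0.91 [351.  163.7]
corner_c 0.88 [291.3 195.1]
corner_c 0.87 [348.3 197.3]
corner_d 0.91 [351.  163.7]
corner_d 0.88 [291.3 195.1]
corner_d 0.87 [348.3 197.3]
bottle 0.91 [461.5 160.1]
flask 0.65 [458.7 210.8]
side campos [0.3521 1.212  1.0023]
carrier 0.18 [316.8 198.6]
handle_grip 0.59 [320.1 172. ]
handle_hinge 0.93 [318.9 202.5]
tray_top 0.84 [316.5 197. ]
tray_top 0.78 [265.  173.8]
corner_a 0.96 [360.7 260.8]
corner_a 0.86 [342.4 177.4]
corner_a 0.74 [294.2 201.5]
corner_b 0.96 [360.7 260.8]
corner_b 0.86 [342.4 177.4]
corner_b 0.74 [294.2 201.5]
corner_c 0.96 [360.7 260.8]
corner_c 0.86 [342.4 177.4]
corner_c 0.74 [294.2 201.5]
corner_d 0.96 [360.7 260.8]
corner_d 0.86 [342.4 177.4]
corner_d 0.74 [294.2 201.5]
rack 0.7 [297.4 318.5]
bottle 0.75 [325.7 144.6]
flask 0.57 [363.8 147.3]
flask 0.44 [296.8 319. ]
```

View pics/top0.png

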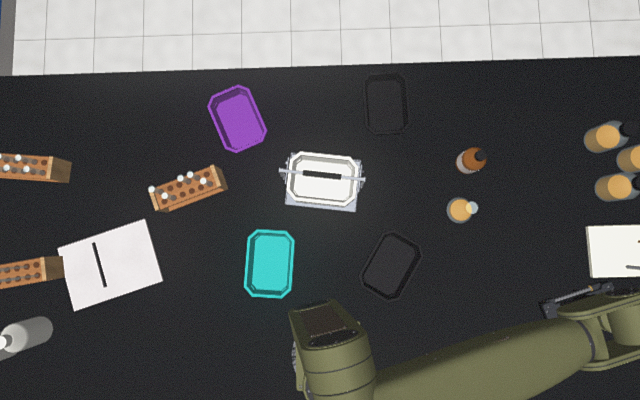

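View pics/side0.png

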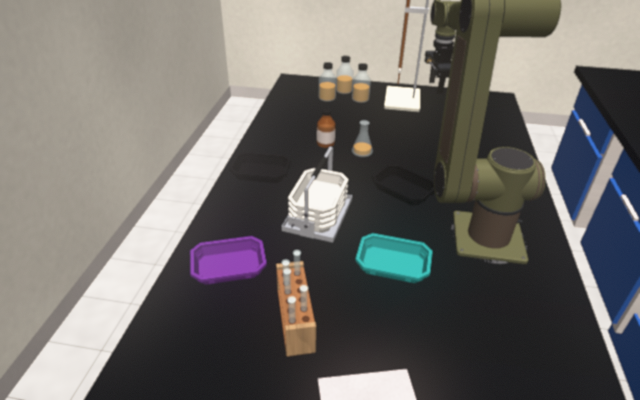

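```bash
cat > m.py <<'E'
from h import *
from scipy.optimize import least_squares
np.set_printoptions(precision=4,suppress=True)
oct_=np.array([[sx*a,sy*b] for sx,sy,a,b in[(1,1,57.5,87.5),(1,-1,57.5,87.5),(-1,1,57.5,87.5),(-1,-1,57.5,87.5)]])/1e3
def world(p,loc):
    c,s=np.cos(p[2]),np.sin(p[2]);l=np.atleast_2d(loc);return np.c_[p[0]+c*l[:,0]-s*l[:,1],p[1]+s*l[:,0]+c*l[:,1],l[:,2]]
def corners(p):return world(p,np.c_[oct_[[2,3,0,1]],np.full(4,.118)])
def bar(p,th):return world(p,[.135*np.cos(th+.171),0,.06+.135*np.sin(th+.171)])
E
python3 - <<'E'
from m import *
obs=[]
for n in("top","side"):
    vision.read_camera(n);C=cam(n)
    cs=[d["centre"] for d in spotter.tip_of("corner_a",n) if d["p"]>.3]
    g=[d for d in spotter.tip_of("handle_grip",n) if d["p"]>.3]
    h=[d for d in spotter.tip_of("handle_hinge",n) if d["p"]>.3]
    print(n,np.round(cs,1).tolist(),[np.round(atz(C,c,.118),3).tolist() for c in cs],[d["centre"] for d in g])
    obs.append((C,np.array(cs),g[0]["centre"] if g else None,h[0]["centre"] if h else None))
x0=np.array([*atz(obs[0][0],[321,181],.118)[:2],0.,1.3])
def f(q,full=False):
    r=[]
    for C,cs,g,h in obs:
        P=proj(C,corners(q))
        for k in P:
            d=cs-k;i=np.argmin((d**2).sum(1));r+=list(np.clip(d[i],-12,12))
        if g is not None:r+=list(proj(C,bar(q,q[3]))[0]-g)
        if h is not None:r+=list(proj(C,world(q,[0,0,.06]))[0]-h)
    return np.array(r)
best=min((least_squares(f,[*x0[:2],y,t],loss="soft_l1",x_scale=[.01,.01,.1,.1]) for y in(-.25,-.1,.05,.2) for t in(1.1,1.5)),key=lambda s:s.cost)
q=best.x;print(q,best.cost);print(np.round(f(q),1))
print("corners abcd\n",corners(q),"\nbar",bar(q,q[3]),"rest",bar(q,0),"gripTri",tri([(o[0],o[2]) for o in obs if o[2] is not None]))
E
```

```text
top [[370.7, 130.0], [407.6, 128.1], [288.2, 236.6], [351.1, 163.9], [401.1, 78.0], [348.2, 200.2], [247.8, 288.8], [253.2, 236.9], [290.7, 195.1], [285.3, 293.5], [295.4, 160.1], [369.6, 75.9]] [[0.688, -0.151, 0.118], [0.69, -0.263, 0.118], [0.371, 0.108, 0.118], [0.585, -0.087, 0.118], [0.849, -0.251, 0.118], [0.475, -0.075, 0.118], [0.221, 0.23, 0.118], [0.373, 0.212, 0.118], [0.495, 0.098, 0.118], [0.205, 0.119, 0.118], [0.601, 0.082, 0.118], [0.859, -0.154, 0.118]] [[320.8, 174.4]]
side [[282.6, 173.4], [428.9, 248.3], [288.5, 158.5], [329.5, 208.6], [362.8, 260.9], [240.9, 155.0], [423.8, 275.7], [342.5, 175.4], [309.5, 171.3], [294.1, 199.1], [233.9, 171.1]] [[0.676, -0.047, 0.118], [0.206, 0.226, 0.118], [0.677, -0.14, 0.118], [0.496, 0.107, 0.118], [0.377, 0.308, 0.118], [0.844, -0.13, 0.118], [0.22, 0.331, 0.118], [0.481, -0.074, 0.118], [0.592, -0.077, 0.118], [0.61, 0.081, 0.118], [0.837, -0.03, 0.118]] [[319.8, 166.7]]
[ 0.542   0.0049 -0.1151  1.3809] 9.02760733916659
[ 0.2 -0.  -0.2  0.   1.2  2.5 -0.4  1.4 -0.1  0.  -0.9  1.7 -2.   0.1
  0.1 -0.7 -1.4  1.9 -0.  -0.  -0.4  2. ]
corners abcd
 [[ 0.4949  0.0984  0.118 ]
 [ 0.4748 -0.0754  0.118 ]
 [ 0.6091  0.0852  0.118 ]
 [ 0.589  -0.0886  0.118 ]] 
bar [[0.5445 0.0046 0.195 ]] rest [[ 0.6741 -0.0104  0.083 ]] gripTri [0.5445 0.0043 0.1947]
```

Emit:
{"api": "jog_arm", "payload": {"increments": "0 0 -0.4 -1 -1;0 0 -0.4 -1 -1;0 0 -0.4 -1 -1;0 0 -0.4 -1 -1;0 0 -0.4 -1 -1;0 0 -0.4 -1 -1;0 0 -0.4 -1 -1;0 0 -0.4 -1 -1", "grip_force": 15}}

```text
time: 2.27
eef_pos: [0.1845, -0.6232, 0.2791]
eef_rot: [[0.803, -0.596, 0.0], [-0.596, -0.803, -0.0], [0.0, -0.0, -1.0]]
force: [-0.4, 0.8, 0.5]
gripper_width: 0.0951
```

Emit:
{"api": "jog_arm", "payload": {"increments": "0 0 0 -1 -1;0 0 0 -1 -1;0 0 0 -1 -1;0 0 0 -1 -1;0 0 0 -1 -1;0 0 0 -1 -1;0 0 0 -0.6 -1;0 -0.5 0 0 -1"}}

```text
time: 2.93
eef_pos: [0.1853, -0.6139, 0.2783]
eef_rot: [[0.993, -0.115, -0.0], [-0.115, -0.993, -0.0], [-0.0, 0.0, -1.0]]
force: [0.2, 0.5, 0.2]
gripper_width: 0.0953
```

Emit:
{"api": "jog_arm", "payload": {"increments": "0.43 -1 0 0 -1;0.43 -1 0 0 -1;0.43 -1 0 0 -1;0.43 -1 0 0 -1;0.43 -1 0 0 -1;0.43 -1 0 0 -1;0.43 -1 0 0 -1;0.43 -1 0 0 -1"}}

```text
time: 3.6
eef_pos: [0.2727, -0.4606, 0.2787]
eef_rot: [[0.993, -0.116, 0.0], [-0.116, -0.993, 0.0], [0.0, -0.0, -1.0]]
force: [-0.0, -1.2, -0.0]
gripper_width: 0.0953
```

Emit:
{"api": "jog_arm", "payload": {"increments": "0.43 -1 0 0 -1;0.43 -1 0 0 -1;0.43 -1 0 0 -1;0.43 -1 0 0 -1;0.43 -1 0 0 -1;0.43 -1 0 0 -1;0.43 -1 0 0 -1;0.43 -1 0 0 -1"}}

```text
time: 4.27
eef_pos: [0.3591, -0.3097, 0.2787]
eef_rot: [[0.993, -0.116, 0.0], [-0.116, -0.993, -0.0], [0.0, 0.0, -1.0]]
force: [-0.1, -0.4, 0.2]
gripper_width: 0.0953
```

Emit:
{"api": "jog_arm", "payload": {"increments": "0.43 -1 0 0 -1;0.43 -1 0 0 -1;0.43 -1 0 0 -1;0.43 -1 0 0 -1;0.43 -1 0 0 -1;0.43 -1 0 0 -1;0.43 -1 0 0 -1;0.43 -1 0 0 -1"}}

```text
time: 4.93
eef_pos: [0.4457, -0.1587, 0.2787]
eef_rot: [[0.993, -0.116, 0.0], [-0.116, -0.993, -0.0], [0.0, 0.0, -1.0]]
force: [-0.0, 0.2, 0.2]
gripper_width: 0.0951
```

Emit:
{"api": "jog_arm", "payload": {"increments": "0.43 -1 0 0 -1;0.43 -1 0 0 -1;0.43 -1 0 0 -1;0.43 -1 0 0 -1;0 0 0 0 -1"}}

```text
time: 5.35
eef_pos: [0.4896, -0.0818, 0.2786]
eef_rot: [[0.994, -0.113, 0.0], [-0.113, -0.994, 0.001], [0.0, -0.001, -1.0]]
force: [-0.7, 0.4, -0.2]
gripper_width: 0.0953
```

Emit:
{"api": "jog_arm", "payload": {"increments": "0.48 -1 0 0 -1;0.48 -1 0 0 -1;0.48 -1 0 0 -1;0.48 -1 0 0 -1;0.3 -0.6 0 0 -1;0 0 0 0 -1"}}

```text
time: 5.85
eef_pos: [0.544, 0.0029, 0.2784]
eef_rot: [[0.994, -0.113, -0.0], [-0.113, -0.994, 0.0], [-0.0, -0.0, -1.0]]
force: [-0.5, -0.1, 0.2]
gripper_width: 0.0949
```

```bash
python3 - <<'E'
from m import *
s=sensors.observe();C=cam("wrist");im=vision.read_camera("wrist").copy()
print(s["eef_pos"])
for d in spotter.tip_of("handle_grip","wrist")[:2]:
    print(d["p"],d["centre"],atz(C,d["centre"],.195))
for d in spotter.tip_of("corner_a","wrist")[:6]:
    print(d["p"],d["centre"],atz(C,d["centre"],.118))
q=[.542,.0049,-.1151]
for p in proj(C,np.r_[corners(q),bar(q,1.38)]): cv2.circle(im,tuple(int(v) for v in p),4,(255,0,0),1)
cv2.imwrite("pics/w1.png",im[:,:,::-1])
E
```

```text
[0.544  0.0029 0.2784]
0.78 [322.6, 206.6] [0.5456 0.0018 0.195 ]
0.96 [29.9, 16.5] [0.2742 0.2104 0.118 ]
0.87 [185.0, 112.3] [0.408  0.1025 0.118 ]
0.81 [377.9, 109.4] [0.615  0.0819 0.118 ]
0.81 [55.0, 114.9] [0.2677 0.1157 0.118 ]
0.67 [371.3, 258.9] [ 0.5955 -0.0917  0.118 ]
0.67 [171.4, 11.1] [0.4163 0.199  0.118 ]
```

View pics/w1.png

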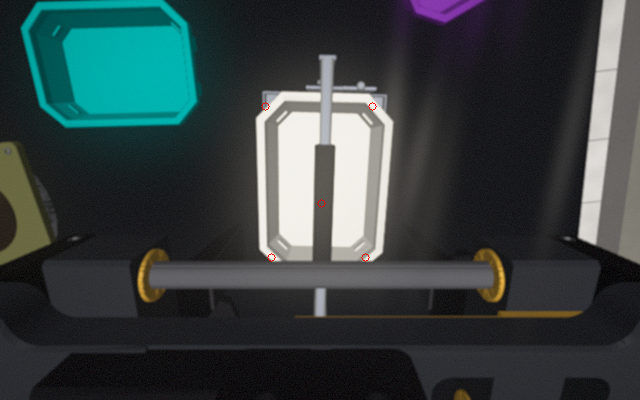

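Emit:
{"api": "jog_arm", "payload": {"increments": "0 0 1 0 -1;0 0 1 0 -1;0 0 1 0 -1;0 0 1 0 -1;0 0 1 0 0;0 0 0.1 0 1;0 0 0 0 1;0 0 0 0 1", "grip_force": 10}}

```text
time: 6.67
eef_pos: [0.5441, 0.001, 0.1778]
eef_rot: [[0.993, -0.116, 0.001], [-0.116, -0.993, -0.0], [0.001, 0.0, -1.0]]
force: [0.2, -0.2, 0.4]
gripper_width: 0.0737
```

Emit:
{"api": "jog_arm", "payload": {"increments": "0 0 0 0 1;0 0 0 0 1;0 0 0 0 1;0 0 0 0 1"}}

```text
time: 7.0
eef_pos: [0.5442, 0.0016, 0.1776]
eef_rot: [[0.993, -0.115, 0.002], [-0.115, -0.993, -0.0], [0.002, -0.0, -1.0]]
force: [-1.1, -0.1, -0.3]
gripper_width: 0.0474
```

Emit:
{"api": "jog_arm", "payload": {"increments": "0 0 0 0 1;0 0 0 0 1;0 0 0 0 1;0 0 0 0 1;0 0 0 0 1;0 0 0 0 1;0 0 0 0 1"}}

```text
time: 7.58
eef_pos: [0.544, 0.0017, 0.1767]
eef_rot: [[0.993, -0.115, 0.001], [-0.115, -0.993, 0.0], [0.001, -0.0, -1.0]]
force: [1.4, 0.8, 0.1]
gripper_width: 0.0176
```

Emit:
{"api": "jog_arm", "payload": {"increments": "0.81 0 0.05 0 1;0.99 0 0.2 0 1;0.95 0 0.35 0 1;0.89 0 0.48 0 1;0.81 0 0.61 0 1;0 0 0 0 1"}}

```text
time: 8.08
eef_pos: [0.6345, -0.0096, 0.1413]
eef_rot: [[0.993, -0.115, 0.002], [-0.115, -0.993, -0.001], [0.002, 0.001, -1.0]]
force: [2.7, -1.8, 0.4]
gripper_width: 0.0178
```

Emit:
{"api": "jog_arm", "payload": {"increments": "0.71 0 0.72 0 1;0.59 0 0.82 0 1;0.46 0 0.9 0 1;0.24 0 0.64 0 1;0.17 0 0.66 0 1;0.04 0 0.2 0 1;0 0 0 0 1"}}

```text
time: 8.67
eef_pos: [0.6773, -0.0147, 0.0631]
eef_rot: [[0.993, -0.115, 0.003], [-0.115, -0.993, -0.002], [0.003, 0.001, -1.0]]
force: [6.4, -2.9, -4.5]
gripper_width: 0.018
```

Emit:
{"api": "jog_arm", "payload": {"increments": "0 0 0.2 0 1;0 0 0.1 0 1;0 0 0 0 1"}}

```text
time: 8.92
eef_pos: [0.6779, -0.0148, 0.0597]
eef_rot: [[0.993, -0.115, 0.004], [-0.115, -0.993, -0.002], [0.005, 0.001, -1.0]]
force: [3.1, -3.7, 2.8]
gripper_width: 0.018
```

```bash
python3 - <<'E'
from m import *
im=vision.read_camera("side");cv2.imwrite("pics/s2.png",cv2.resize(im[120:260,240:420,::-1],None,fx=4,fy=4,interpolation=2))
print([(d["p"],d["centre"]) for d in spotter.tip_of("handle_grip","side")[:2]])
q=[.545,.0035,-.1151]
for th in(0,.1,.3):print(th,proj(cam("side"),bar(q,th)))
E
```

```text
[(0.67, [281.6, 188.1])]
0 [[280.0566 188.2398]]
0.1 [[280.7801 185.1287]]
0.3 [[283.3924 179.3199]]
```

View pics/s2.png

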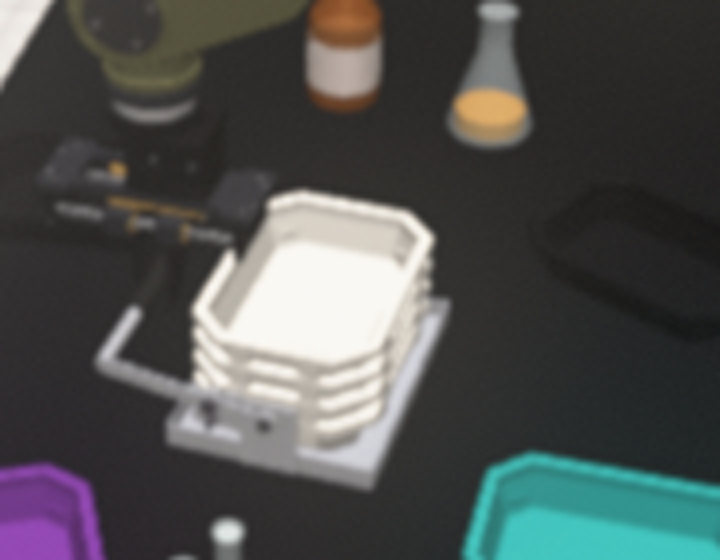

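Emit:
{"api": "jog_arm", "payload": {"increments": "0 0 0.25 0 1;0 0 0 0 1;0 0 -0.3 0 0.2;0 0 0 0 0.2;0 0 0 0 0.2;0 0 0 0 0.2;0 0 0 0 0.2"}}

```text
time: 9.6
eef_pos: [0.675, -0.0133, 0.058]
eef_rot: [[0.993, -0.115, -0.002], [-0.115, -0.993, 0.0], [-0.002, -0.0, -1.0]]
force: [-0.3, -0.5, 0.3]
gripper_width: 0.0371
```

Emit:
{"api": "jog_arm", "payload": {"increments": "0 0 -0.3 0 0.2;0 0 -0.6 0 0.2;0 0 -1 0 0.2;0 0 -1 0 0.2;0 0 -1 0 0.2;0 0 -1 0 0.2;0 0 -1 0 0.2;0 0 -1 0 0.2"}}

```text
time: 10.27
eef_pos: [0.6762, -0.0136, 0.1995]
eef_rot: [[0.993, -0.115, 0.001], [-0.115, -0.993, -0.0], [0.001, -0.0, -1.0]]
force: [-0.2, -0.3, -0.5]
gripper_width: 0.0381
```

Emit:
{"api": "jog_arm", "payload": {"increments": "-1 0 -0.5 0 0;-1 0 -0.5 0 0;-1 0 -0.5 0 0;-1 0 -0.5 0 0;-1 0 -0.5 0 0;-1 0 -0.5 0 0;-0.6 0 0 0 0;0 0 0 0 0"}}

```text
time: 10.93
eef_pos: [0.544, 0.0018, 0.2597]
eef_rot: [[0.993, -0.114, 0.003], [-0.114, -0.993, -0.0], [0.003, -0.0, -1.0]]
force: [0.8, -0.2, -0.9]
gripper_width: 0.0477
```

```bash
python3 - <<'E'
from m import *
C=cam("wrist");im=vision.read_camera("wrist").copy()
for d in spotter.tip_of("corner_a","wrist")[:8]:
    w=atz(C,d["centre"],.118)
    if .4<w[0]<.7 and abs(w[1])<.15: print(d["p"],d["centre"],w)
for t in("top","side"):
    vision.read_camera(t);C2=cam(t)
    for d in spotter.tip_of("corner_a",t):
        w=atz(C2,d["centre"],.118)
        if .44<w[0]<.65 and abs(w[1])<.12:print(t,round(d["p"],2),w)
    print([(d["p"],d["centre"]) for d in spotter.tip_of("handle_grip",t)[:2]], proj(C2,bar([.545,.0035,-.1151],0)))
for p in proj(C,corners([.545,.0035,-.1151])): cv2.circle(im,tuple(int(v) for v in p),3,(255,0,0),1)
cv2.imwrite("pics/w3.png",im[:,:,::-1])
E
```

```text
0.93 [371.6, 265.9] [ 0.5931 -0.0927  0.118 ]
0.92 [176.6, 108.7] [0.4093 0.104  0.118 ]
0.85 [269.4, 264.3] [ 0.4757 -0.0769  0.118 ]
0.7 [382.4, 109.6] [0.6166 0.0793 0.118 ]
0.69 [266.1, 106.5] [0.4997 0.0957 0.118 ]
top 0.93 [ 0.5919 -0.0856  0.118 ]
top 0.65 [0.4981 0.1021 0.118 ]
top 0.56 [ 0.482  -0.0735  0.118 ]
[] [[325.5162 137.3267]]
side 0.94 [0.6111 0.0844 0.118 ]
side 0.86 [0.4974 0.1053 0.118 ]
side 0.65 [ 0.4814 -0.0767  0.118 ]
side 0.62 [ 0.5913 -0.0772  0.118 ]
[(0.77, [281.5, 187.4])] [[280.0566 188.2398]]
```

View pics/w3.png

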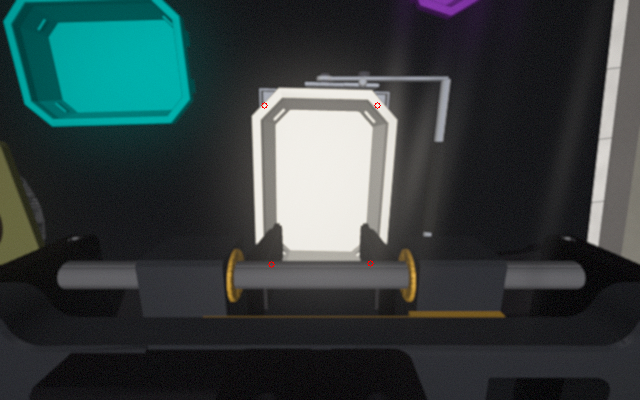

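Emit:
{"api": "jog_arm", "payload": {"increments": "-0.56 -0.9 0 0 0;-0.56 -0.9 0 0 0;-0.56 -0.9 0 0 0;-0.56 -0.9 0 0 0;-0.56 -0.9 0 0 0;0 0 0 1 0.2;0 0 0 1 0.2;0 0 0 1 0.2"}}

```text
time: 12.0
eef_pos: [0.4997, 0.0978, 0.2568]
eef_rot: [[0.937, -0.35, -0.0], [-0.35, -0.937, -0.0], [-0.0, 0.0, -1.0]]
force: [-0.3, 0.7, -0.1]
gripper_width: 0.0386
```

Emit:
{"api": "jog_arm", "payload": {"increments": "0 0 0.5 1 0.2;0 0 0.6 1 0.2;0 0 0.6 1 0.2;0 0 0.6 1 0.2;0 0 0.6 1 0.2;0 0 0.6 1 0.2;0 0 0.6 0.8 0.2;0 0 0 0 0.2"}}

```text
time: 12.67
eef_pos: [0.4981, 0.0972, 0.1718]
eef_rot: [[0.622, -0.783, -0.006], [-0.783, -0.622, -0.001], [-0.003, 0.005, -1.0]]
force: [-0.6, -0.1, -0.6]
gripper_width: 0.0383
```

```bash
python3 - <<'E'
from m import *
s=sensors.observe();print(s["eef_pos"],s["eef_rot"][:,0],s["joints"])
C=cam("wrist");im=vision.read_camera("wrist").copy()
for d in spotter.tip_of("corner_a","wrist")[:8]:
    w=atz(C,d["centre"],.118)
    if .4<w[0]<.7 and abs(w[1])<.15: print(d["p"],d["centre"],w)
tip=np.array(s["eef_pos"]);R=np.array(s["eef_rot"])
P=proj(C,np.r_[corners([.546,.002,-.1151]),[tip]])
for p in P: cv2.circle(im,tuple(int(v) for v in p),3,(255,0,0),1)
a=cv2.resize(im[150:400,170:470,::-1],None,fx=2,fy=2)
i2=vision.read_camera("side");b=cv2.resize(i2[130:260,250:400,::-1],(600,520),interpolation=2)
cv2.imwrite("pics/w4.png",im[:,:,::-1]);cv2.imwrite("pics/s4.png",b)
E
```

```text
[0.4981 0.0972 0.1718] [ 0.6216 -0.7833 -0.0031] [ 0.0868 -0.1617  2.0047 -0.      1.3043  0.9869]
0.72 [438.1, 108.3] [0.6147 0.0809 0.118 ]
0.64 [325.4, 210.4] [0.5034 0.0967 0.118 ]
```

View pics/w4.png

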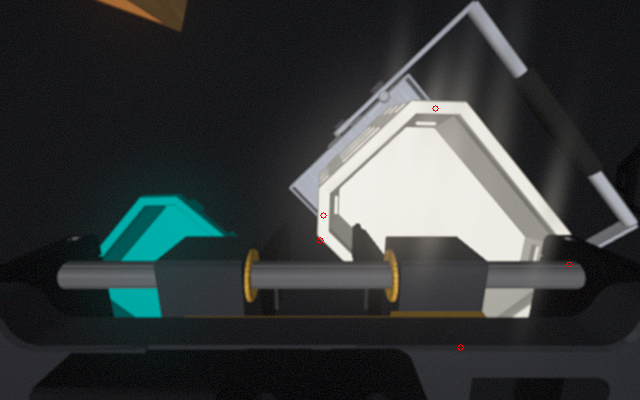

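View pics/s4.png

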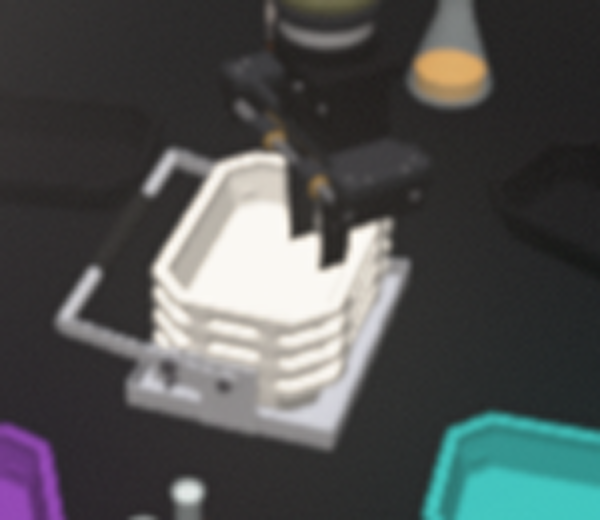

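Emit:
{"api": "jog_arm", "payload": {"increments": "0.17 -0.15 0.5 0 0.2;0 0 1 0 0.2;0 0 1 0 0.2;0 0 0.6 0 0.2;0 0 0.28 0 0.2;0 0 0 0 0.2", "grip_force": 20}}

```text
time: 13.32
eef_pos: [0.5033, 0.0964, 0.106]
eef_rot: [[0.623, -0.783, -0.003], [-0.783, -0.623, -0.0], [-0.001, 0.002, -1.0]]
force: [0.3, 0.9, -0.9]
gripper_width: 0.0383
```

Emit:
{"api": "jog_arm", "payload": {"increments": "0 0 0 0 0.5;0 0 0 0 0.6;0 0 0 0 0.65;0 0 0 0 0.7;0 0 0 0 0.74;0 0 0 0 0.74"}}

```text
time: 13.82
eef_pos: [0.504, 0.0975, 0.1083]
eef_rot: [[0.622, -0.783, -0.0], [-0.783, -0.622, 0.002], [-0.002, -0.001, -1.0]]
force: [-2.8, 4.8, 3.8]
gripper_width: 0.013
```

Emit:
{"api": "jog_arm", "payload": {"increments": "-0.1 0 0 0 0.74;-0.05 0 0 0 0.8;0 0 0 0 1;0 0 0 0 1;0 0 0 0 1"}}

```text
time: 14.23
eef_pos: [0.5027, 0.0983, 0.1076]
eef_rot: [[0.622, -0.783, 0.001], [-0.783, -0.622, -0.001], [0.001, -0.0, -1.0]]
force: [2.5, -3.4, 0.9]
gripper_width: 0.0099
```

Emit:
{"api": "jog_arm", "payload": {"increments": "0 0 -0.15 0 1;0 0 -0.15 0 1;0 0 -0.15 0 1;0 0 -0.15 0 1;0 0 -0.15 0 1;0.02 0 -0.15 0 1;0.02 0 -0.15 0 1;0 0 0 0 1"}}

```text
time: 14.9
eef_pos: [0.503, 0.0988, 0.1295]
eef_rot: [[0.622, -0.783, 0.001], [-0.783, -0.622, 0.001], [-0.0, -0.001, -1.0]]
force: [-0.4, 1.3, -0.6]
gripper_width: 0.0101
```

```bash
python3 - <<'E'
from m import *
i2=vision.read_camera("side");b=cv2.resize(i2[130:260,250:400,::-1],(600,520),interpolation=2)
cv2.imwrite("pics/s5.png",b)
print(sensors.observe()["force"],sensors.observe()["ft_torque"])
E
```

```text
[-0.5302  1.3208 -1.5341] [ 0.4023  0.2992 -0.128 ]
```

View pics/s5.png

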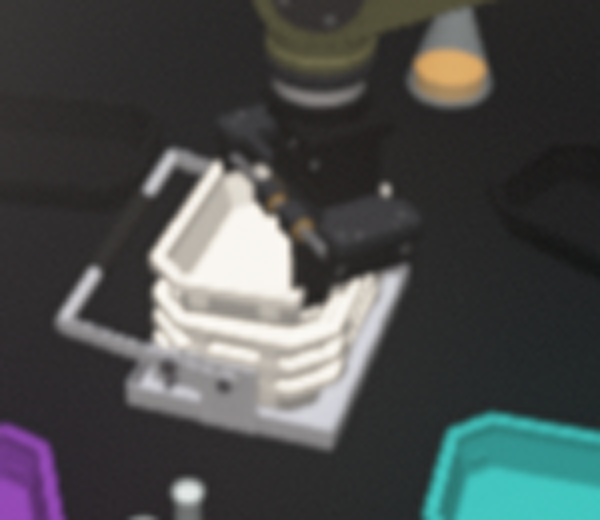

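```bash
cat > c.py <<'E'
from m import *
O={}
for t in("top","side","wrist"):
    C=cam(t);vision.read_camera(t)
    O[t]=(C,[np.array(d["centre"]) for d in spotter.tip_of("corner_a",t) if d["p"]>.25])
q=corners([.546,.002,-.1151])
for n,c in zip("abcd",q):
    for a,b in(("top","side"),("top","wrist"),("side","wrist")):
        best=None
        for u in O[a][1]:
            for v in O[b][1]:
                X=tri([(O[a][0],u),(O[b][0],v)])
                e=np.linalg.norm(proj(O[a][0],X)[0]-u)+np.linalg.norm(proj(O[b][0],X)[0]-v)
                if np.linalg.norm((X-c)[:2])<.03 and -.04<X[2]-c[2]<.25 and (best is None or e<best[0]):best=(e,X)
        if best and best[0]<6:print(n,a,b,round(best[0],1),best[1])
s=sensors.observe();print(s["eef_pos"],s["force"],s["ft_torque"],s["gripper_width"])
E
python3 c.py
```

```text
a side wrist 0.1 [0.5025 0.0977 0.1413]
c top side 2.4 [0.6128 0.0863 0.127 ]
c side wrist 1.7 [0.6188 0.0791 0.1222]
d top side 1.8 [ 0.587  -0.0838  0.1207]
[0.5025 0.0984 0.1283] [-1.0977  1.1014 -0.5191] [0.4737 0.311  0.0089] 0.010353567784975055
```

Emit:
{"api": "jog_arm", "payload": {"increments": "0.03 0 -0.15 0 1;0.03 0 -0.15 0 1;0.03 0 -0.15 0 1;0.03 0 -0.15 0 1;0.04 0 -0.15 0 1;0.04 0 -0.15 0 1;0.04 0 -0.15 0 1;0.04 0 -0.15 0 1", "grip_force": 12}}

```text
time: 15.92
eef_pos: [0.5063, 0.0937, 0.1529]
eef_rot: [[0.622, -0.783, 0.0], [-0.783, -0.622, -0.0], [0.0, -0.0, -1.0]]
force: [-0.7, 2.0, -2.1]
gripper_width: 0.011
```

```bash
python3 c.py
```

```text
a side wrist 4.6 [0.5056 0.0906 0.1544]
b top wrist 3.3 [ 0.4812 -0.0757  0.1339]
c top side 0.6 [0.6199 0.0874 0.1386]
c top wrist 3.9 [0.6138 0.0847 0.1675]
c side wrist 3.4 [0.6246 0.0706 0.1262]
d top side 0.4 [ 0.5922 -0.089   0.1062]
[0.5061 0.0938 0.1523] [-0.6423  1.6535 -0.8579] [ 0.3148  0.2116 -0.0767] 0.01077746939601908
```

Emit:
{"api": "jog_arm", "payload": {"increments": "0.05 0 -0.15 0 1;0.05 0 -0.15 0 1;0 0 0 0 1"}}

```text
time: 16.47
eef_pos: [0.508, 0.0922, 0.1593]
eef_rot: [[0.622, -0.783, 0.001], [-0.783, -0.622, 0.0], [0.001, -0.001, -1.0]]
force: [-1.2, 1.5, -0.6]
gripper_width: 0.0114
```

Emit:
{"api": "jog_arm", "payload": {"increments": "0 0 0 0 1;0 0 0 0 1;0 0 -0.1 0 1;0 0 -0.15 0 1;0 0 -0.2 0 1;0 0 -0.2 0 1;0 0 -0.2 0 1;0 0 0 0 1", "grip_force": 60}}

```text
time: 17.13
eef_pos: [0.5084, 0.0922, 0.1771]
eef_rot: [[0.622, -0.783, 0.003], [-0.783, -0.622, -0.0], [0.002, -0.002, -1.0]]
force: [1.2, -0.0, -1.1]
gripper_width: 0.0095
```

```bash
python3 c.py
```

```text
b top wrist 0.6 [ 0.4863 -0.0791  0.1591]
c top side 3.2 [0.6181 0.0734 0.1676]
c side wrist 1.3 [0.6215 0.0766 0.1704]
d top side 2.2 [ 0.601  -0.077   0.1488]
[0.5073 0.0923 0.1751] [-0.1577  0.3042 -1.2708] [ 0.1341  0.0381 -0.0171] 0.009509090387469865
```

Emit:
{"api": "jog_arm", "payload": {"increments": "0 0 -0.3 0 1;0 0 -0.6 0 1;0 0 -0.8 0 1;0 0 -0.8 0 1;0 0 -0.8 0 1;0 0 -0.8 0 1;0 0 -0.8 0 1;0 0 -0.6 0 1"}}

```text
time: 18.1
eef_pos: [0.508, 0.0924, 0.2885]
eef_rot: [[0.622, -0.783, 0.003], [-0.783, -0.622, 0.0], [0.002, -0.003, -1.0]]
force: [0.3, -0.0, -1.6]
gripper_width: 0.0103
```

Emit:
{"api": "jog_arm", "payload": {"increments": "0 0 -0.3 0 1;0 0 -0.1 0 1;0 0 0 0 1;0 0 0 0 1;0 0 0 0 1;0 0 0 0 1"}}

```text
time: 18.6
eef_pos: [0.507, 0.0923, 0.2922]
eef_rot: [[0.622, -0.783, -0.002], [-0.783, -0.622, -0.0], [-0.001, 0.002, -1.0]]
force: [0.2, -0.0, -2.1]
gripper_width: 0.0095
```

```bash
python3 c.py; python3 - <<'E'
from m import *
i2=vision.read_camera("side");b=cv2.resize(i2[100:260,230:420,::-1],None,fx=3.5,fy=3.5,interpolation=2)
cv2.imwrite("pics/s6.png",b)
E
```

```text
a side wrist 3.3 [0.5036 0.0888 0.2982]
b top wrist 2.3 [ 0.4843 -0.0775  0.278 ]
c top side 1.9 [0.6259 0.0791 0.2586]
c top wrist 4.8 [0.6187 0.0771 0.289 ]
c side wrist 2.1 [0.6331 0.0648 0.2499]
d top side 0.5 [ 0.5986 -0.0909  0.2553]
[0.5074 0.0923 0.2933] [-0.2564 -0.2229 -0.9592] [ 0.0446 -0.0254  0.0026] 0.009619349653587494
```

View pics/s6.png

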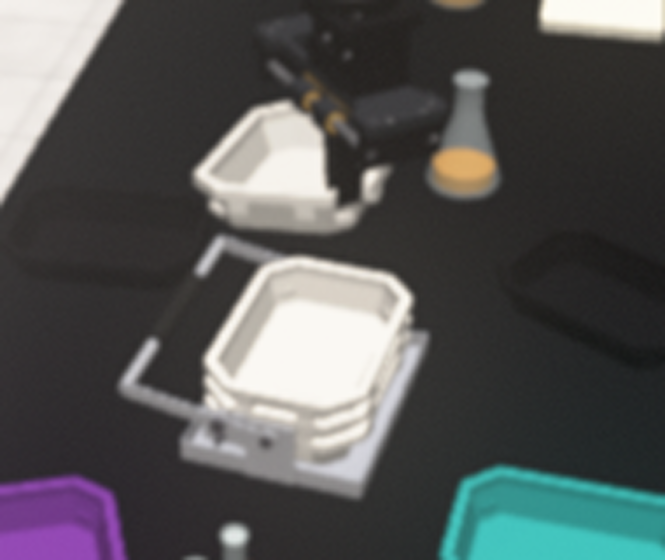

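Emit:
{"api": "jog_arm", "payload": {"increments": "0.9 0 0.3 0 1;0.9 0 0.8 0 1;0.9 0 0.8 0 1;0 0 0.8 0 1;0 0 0.8 0 1;0 0 0.8 0 1;0 0 0.8 0 1;0 0 0.6 0 1"}}

```text
time: 19.62
eef_pos: [0.5405, 0.05, 0.1778]
eef_rot: [[0.622, -0.783, -0.002], [-0.783, -0.622, 0.0], [-0.001, 0.001, -1.0]]
force: [0.2, -0.6, -1.6]
gripper_width: 0.0097
```

Emit:
{"api": "jog_arm", "payload": {"increments": "0 0 0.4 0 1;0 0 0.2 0 1;0 0 0 0 1;0 0 0 0 1"}}

```text
time: 19.95
eef_pos: [0.5415, 0.0501, 0.1681]
eef_rot: [[0.622, -0.783, 0.001], [-0.783, -0.622, -0.0], [0.001, -0.001, -1.0]]
force: [-0.3, 0.4, -1.5]
gripper_width: 0.0094
```

```bash
python3 c.py; python3 - <<'E'
from m import *
i2=vision.read_camera("side");b=cv2.resize(i2[100:260,230:420,::-1],None,fx=3.5,fy=3.5,interpolation=2)
cv2.imwrite("pics/s7.png",b)
E
```

```text
[0.5415 0.0501 0.1682] [-0.0693  0.0087 -1.3302] [0.0421 0.0346 0.0638] 0.009345095953096386
```

View pics/s7.png

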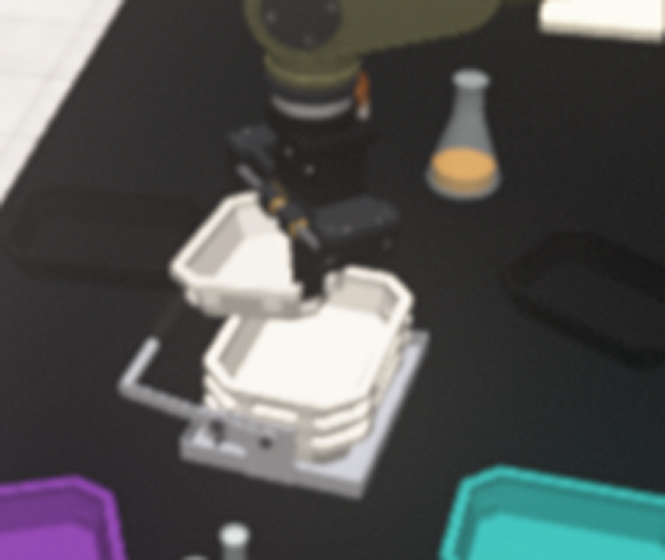

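Emit:
{"api": "jog_arm", "payload": {"increments": "0 0 0.2 0 1;0 0 0.2 0 1;0 0 0.2 0 1;0 0 0 0 1"}}

```text
time: 20.63
eef_pos: [0.5402, 0.05, 0.1539]
eef_rot: [[0.622, -0.783, -0.002], [-0.783, -0.622, -0.0], [-0.001, 0.002, -1.0]]
force: [0.9, -0.4, -0.9]
gripper_width: 0.0097
```

Emit:
{"api": "jog_arm", "payload": {"increments": "0 0 0.2 0 1;0 0 0.2 0 1;0 0 0.2 0 1;0 0 0 0 1"}}

```text
time: 20.97
eef_pos: [0.5408, 0.05, 0.1426]
eef_rot: [[0.623, -0.783, -0.001], [-0.783, -0.623, -0.0], [-0.0, 0.001, -1.0]]
force: [-0.4, 1.0, 0.4]
gripper_width: 0.0095
```

Emit:
{"api": "jog_arm", "payload": {"increments": "0 0 0.2 0 1;0 0 0.2 0 1;0 0 0 0 1"}}

```text
time: 21.22
eef_pos: [0.5407, 0.0501, 0.1347]
eef_rot: [[0.623, -0.783, -0.001], [-0.783, -0.623, -0.0], [-0.0, 0.001, -1.0]]
force: [-0.4, 0.5, 1.2]
gripper_width: 0.0094
```

Emit:
{"api": "jog_arm", "payload": {"increments": "0 0 0.2 0 1;0 0 0.15 0 1;0 0 0 0 1"}}

```text
time: 21.47
eef_pos: [0.5408, 0.0501, 0.1279]
eef_rot: [[0.623, -0.783, -0.001], [-0.783, -0.623, 0.0], [-0.0, 0.0, -1.0]]
force: [-1.2, 1.5, 1.7]
gripper_width: 0.0096
```

```bash
python3 - <<'E'
from m import *
print(sensors.observe()["force"])
c=vision.read_camera("wrist")
i2=vision.read_camera("side");b=cv2.resize(i2[130:250,250:400,::-1],(640,512),interpolation=2)
cv2.imwrite("pics/s8.png",b)
E
```

```text
[-1.2366  1.5479  1.7454]
```

View pics/s8.png

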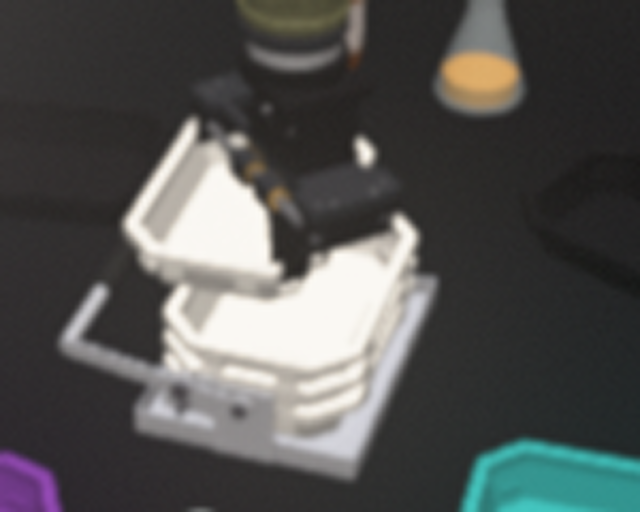

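Emit:
{"api": "jog_arm", "payload": {"increments": "0 0 0.2 0 1;0 0 0.2 0 1;0 0 0 0 1;0 0 0 0 1;0 0 0 0 1"}}

```text
time: 21.98
eef_pos: [0.5415, 0.0504, 0.1224]
eef_rot: [[0.622, -0.783, 0.001], [-0.783, -0.622, 0.001], [0.0, -0.001, -1.0]]
force: [-4.6, 3.3, 10.7]
gripper_width: 0.0095
```

Emit:
{"api": "jog_arm", "payload": {"increments": "0 0 -0.2 0 1;0 0 -0.4 0 1;0 0 -0.5 0 1;0 0 -0.6 0 1;0 0 -0.6 0 1;0 0 -0.6 0 1;0 0 -0.6 0 1;0 0 -0.6 0 1"}}

```text
time: 22.65
eef_pos: [0.5412, 0.05, 0.204]
eef_rot: [[0.622, -0.783, 0.001], [-0.783, -0.622, 0.0], [0.0, -0.001, -1.0]]
force: [0.5, 0.1, -1.1]
gripper_width: 0.0094
```

Emit:
{"api": "jog_arm", "payload": {"increments": "-0.3 0 -0.6 0 1;-0.5 0 -0.6 0 1;-0.5 0 -0.6 0 1;-0.5 0 -0.6 0 1;-0.5 0 -0.6 0 1;-0.4 0 -0.6 0 1;-0.2 0 -0.4 0 1;0 0 -0.2 0 1"}}

```text
time: 23.32
eef_pos: [0.505, 0.0964, 0.2886]
eef_rot: [[0.623, -0.782, 0.003], [-0.782, -0.623, 0.0], [0.001, -0.002, -1.0]]
force: [0.4, -0.6, -1.8]
gripper_width: 0.0094
```

Emit:
{"api": "jog_arm", "payload": {"increments": "0 0 0 0 1;0 0 0 0 1;0 0 0 0 1;0 0 0 0 1;0 0 0 0 1;0 0 0 0 1"}}

```text
time: 23.82
eef_pos: [0.5049, 0.0952, 0.2858]
eef_rot: [[0.622, -0.783, -0.001], [-0.783, -0.622, -0.0], [-0.001, 0.001, -1.0]]
force: [0.1, -0.6, -1.5]
gripper_width: 0.0091
```

```bash
python3 c.py;python3 c.py
```

```text
a side wrist 0.8 [0.5029 0.0928 0.2935]
c top side 1.8 [0.6215 0.0885 0.262 ]
c top wrist 4.8 [0.6106 0.0846 0.3092]
c side wrist 4.2 [0.62   0.0792 0.2933]
d top side 4.1 [ 0.593  -0.0911  0.2886]
[0.505  0.0954 0.2864] [ 0.3057  0.3312 -1.3761] [ 0.0909 -0.0032 -0.004 ] 0.009340155117711994
a side wrist 0.1 [0.4998 0.0897 0.2881]
c top side 3.2 [0.6193 0.0842 0.2913]
c top wrist 4.0 [0.6138 0.0832 0.3031]
c side wrist 5.0 [0.6233 0.0778 0.2872]
d top side 1.9 [ 0.5935 -0.0902  0.2968]
[0.505  0.0955 0.2865] [-0.6899  0.9829 -1.9463] [ 0.0793  0.0298 -0.0006] 0.00956823476115901
```

```bash
python3 - <<'E'
from m import *
from scipy.spatial.transform import Rotation as Ro
L=np.c_[oct_[[2,3,0,1]],np.zeros(4)]
cams={}
for t in("top","side","wrist"):
    C=cam(t);pts=[]
    for k in range(3):
        im=vision.read_camera(t)
        pts+=[d["centre"] for d in spotter.tip_of("corner_a",t) if d["p"]>.25]
    cams[t]=(C,np.array(pts))
    if t=="side":S=im.copy()
def P(q):return L@Ro.from_euler("ZYX",[q[3],q[5],q[4]]).as_matrix().T+q[:3]
def f(q):
    r=[]
    for C,pts in cams.values():
        for k in proj(C,P(q)):
            d=pts-k;n=(d**2).sum(1);i=np.argsort(n)[:3]
            for j in i:r+=list(np.clip(d[j]*min(1,8/max(1e-6,n[j]**.5)),-8,8))
    return np.array(r)
best=min((least_squares(f,[.55,0,z,-.115,a,b],loss="soft_l1",x_scale=[.01,.01,.01,.1,.1,.1],diff_step=1e-4) for z in(.285,.3) for a in(-.1,0,.1) for b in(-.1,0,.1)),key=lambda s:s.cost)
q=best.x;print(best.cost,q);print(P(q))
for p in proj(cams["side"][0],P(q)):cv2.circle(S,tuple(int(round(v)) for v in p),2,(255,0,0),1)
cv2.imwrite("pics/s9.png",cv2.resize(S[100:260,230:420,::-1],None,fx=4,fy=3.7,interpolation=2))
for t in("handle_grip","bottle","flask","rack"):print(t,[np.round(d["centre"],1) for d in spotter.tip_of(t,"side")[:2]])
E
```

```text
135.3391467438 [ 0.5506  0.0018  0.2871 -0.1057  0.1213 -0.0585]
[[ 0.5021  0.0943  0.2943]
 [ 0.485  -0.0786  0.2731]
 [ 0.6162  0.0822  0.301 ]
 [ 0.5991 -0.0907  0.2799]]
handle_grip [array([283.1, 190. ])]
bottle []
flask [array([363.1, 149.3])]
rack [array([294.1, 320. ])]
```

View pics/s9.png

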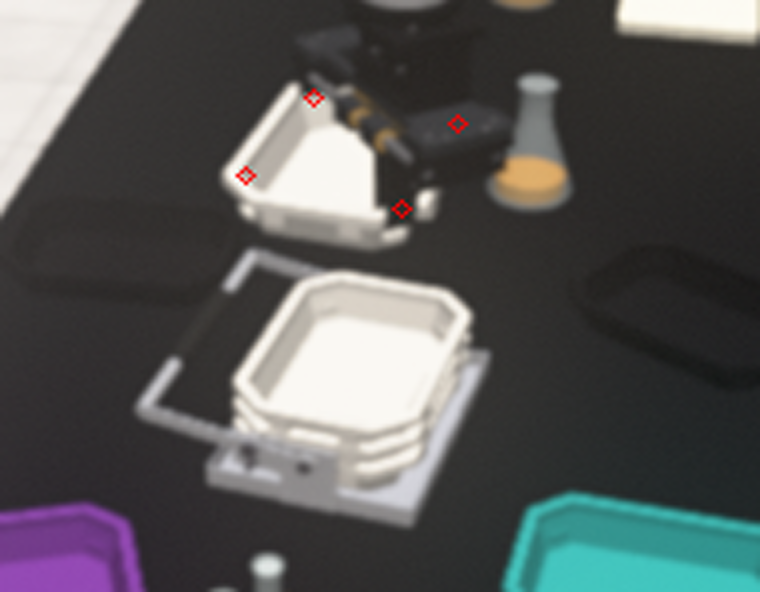

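```bash
cat > lv.py <<'E'
from m import *
from scipy.spatial.transform import Rotation as Ro
from scipy.spatial import cKDTree
s=sensors.observe();A=np.array(s["eef_pos"])+[0,0,.010]
o=np.array([[75,76],[46,105],[-46,105],[-75,76],[-75,-76],[-46,-105],[46,-105],[75,-76]])/1e3
pts=np.concatenate([np.linspace(o[i],o[(i+1)%8],12,endpoint=False) for i in range(8)])
a0=np.array([-.0575,.0875,0])
data=[]
for t in("top","side","wrist"):
    C=cam(t);vision.read_camera(t)
    ex=proj(C,A+Ro.from_euler("z",-.115).apply(-a0))[0]
    ms=[m for m in spotter.outline_of("tray_top",t) if m["p"]>.2]
    m=min(ms,key=lambda m:np.linalg.norm(np.array(m["centre"])-ex))
    print(t,m["p"],np.round(m["centre"]),np.round(ex),m["pixels"].sum())
    c=max(cv2.findContours(m["pixels"].astype(np.uint8),0,cv2.CHAIN_APPROX_NONE)[0],key=len)[:,0].astype(float)
    data.append((t,C,c))
def model(q):
    R=Ro.from_euler("ZYX",[q[0],q[2],q[1]]);T=A+np.r_[q[3:6]]
    top=np.c_[pts,np.zeros(len(pts))]-a0
    bot=np.c_[pts*[.8,.85],np.full(len(pts),-.04)]-a0
    rb=top-[0,0,.01]
    return R.apply(np.r_[top,rb,bot])+T
def f(q):
    r=[]
    M=model(q)
    for t,C,c in data:
        h=cv2.convexHull(proj(C,M).astype(np.float32))[:,0]
        h=np.concatenate([np.linspace(h[i],h[(i+1)%len(h)],max(2,int(np.linalg.norm(h[i]-h[(i+1)%len(h)])/1.5))) for i in range(len(h))])
        d=cKDTree(h).query(c)[0]; d=np.minimum(d,5)   # contour px not on the hull = occluder edges
        r.append(np.sqrt(np.sum(d**2)/len(d))*3)
    return np.sum(np.square(r))
from scipy.optimize import minimize
def g(q):return f(q)+np.sum((np.array(q[3:6])/.004)**2)*.5+(q[0]+.115)**2/.05**2
sols=[minimize(g,[-.115,a,b,0,0,0],method="Nelder-Mead",options=dict(initial_simplex=np.array([[-.115,a,b,0,0,0]]+[np.array([-.115,a,b,0,0,0])+e for e in np.diag([.04,.05,.05,.003,.003,.003])]),maxiter=700)) for a in(-.08,.08) for b in(-.08,.08)]
for r in sols:print(round(r.fun,2),r.x)
for a,b in((0,0),(.1,0),(-.1,0),(0,.1),(0,-.1)):print(a,b,round(g([-.115,a,b,0,0,0]),2))
E
python3 lv.py
```

```text
top 0.61 [332. 169.] [321. 166.] 2865
side 0.94 [306. 146.] [318. 137.] 1186
wrist 0.66 [475. 199.] [490. 280.] 37356
275.68 [-0.1451 -0.0415  0.0069  0.0002  0.0008 -0.0026]
270.27 [-0.1374 -0.0181  0.0376  0.0005  0.0001  0.0012]
264.39 [-0.0946  0.0918 -0.0105 -0.0019 -0.0023  0.0011]
265.28 [-0.0987  0.0743  0.0256 -0.0018 -0.0018  0.0051]
0 0 330.81
0.1 0 303.51
-0.1 0 357.45
0 0.1 329.24
0 -0.1 380.76
```

```bash
python3 - <<'E'
from m import *
s=sensors.observe();p=np.array(s["eef_pos"])
ax=s["eef_rot"][:,0];yaw=np.arctan2(ax[1],ax[0])+np.pi/4;print("yaw",yaw)
loc=np.c_[oct_[[2,3,0,1]],np.zeros(4)];c,sn=np.cos(yaw),np.sin(yaw)
W=np.c_[c*loc[:,0]-sn*loc[:,1],sn*loc[:,0]+c*loc[:,1],loc[:,2]]
W=W-W[0]+p+[0,0,.010]
for t in("side","top","wrist"):
    C=cam(t);E=proj(C,W);J=(proj(C,W+[0,0,.01])-E)
    for k in range(3):
        vision.read_camera(t)
        D=np.array([d["centre"] for d in spotter.tip_of("corner_a",t) if d["p"]>.2])
        for n,e,j in zip("abcd",E,J):
            d=D-e;i=np.argmin((d**2).sum(1))
            if np.linalg.norm(d[i])<(40 if t=="wrist" else 9):print(t,n,"exp",np.round(e),"diff",np.round(d[i],1),"per cm z",np.round(j,1))
im=vision.read_camera("side")[:,:,::-1]
E
```

```text
yaw -0.11364177909393047
side a exp [329. 155.] diff [0.7 0.2] per cm z [ 0.1 -3.1]
side c exp [290. 149.] diff [3.4 1. ] per cm z [-0.1 -3. ]
side d exp [308. 121.] diff [2.  2.2] per cm z [ 0.  -2.9]
side a exp [329. 155.] diff [1.6 3. ] per cm z [ 0.1 -3.1]
side c exp [290. 149.] diff [2.2 1.6] per cm z [-0.1 -3. ]
side d exp [308. 121.] diff [1.9 1.7] per cm z [ 0.  -2.9]
side a exp [329. 155.] diff [1.7 3. ] per cm z [ 0.1 -3.1]
side c exp [290. 149.] diff [1.5 1.2] per cm z [-0.1 -3. ]
side d exp [308. 121.] diff [-0.9  2.7] per cm z [ 0.  -2.9]
top b exp [352. 191.] diff [1.2 1.5] per cm z [ 0.2 -0.4]
top c exp [290. 142.] diff [-0.8  3.6] per cm z [-0.3 -0.8]
top d exp [356. 147.] diff [-2.   4.5] per cm z [ 0.2 -0.8]
top b exp [352. 191.] diff [0.5 2.7] per cm z [ 0.2 -0.4]
top c exp [290. 142.] diff [-1.1  5. ] per cm z [-0.3 -0.8]
top d exp [356. 147.] diff [-2.5  4.5] per cm z [ 0.2 -0.8]
top b exp [352. 191.] diff [-0.1  0.4] per cm z [ 0.2 -0.4]
top c exp [290. 142.] diff [-0.8  3. ] per cm z [-0.3 -0.8]
top d exp [356. 147.] diff [0.  2.7] per cm z [ 0.2 -0.8]
wrist a exp [321. 247.] diff [1.5 2.8] per cm z [-0.   7.2]
wrist c exp [477. 101.] diff [2. 5.] per cm z [10.7 -1.8]
wrist a exp [321. 247.] diff [0.3 4.2] per cm z [-0.   7.2]
wrist c exp [477. 101.] diff [2.  1.9] per cm z [10.7 -1.8]
wrist a exp [321. 247.] diff [-0.7  5.6] per cm z [-0.   7.2]
wrist c exp [477. 101.] diff [1.9 3.9] per cm z [10.7 -1.8]
```

```bash
python3 - <<'E'
from m import *
s=sensors.observe();print(s["time"],s["force"],s["gripper_width"],abs(s["joint_velocities"]).max())
print(ticket.hand_in())
E
```

```text
26.7667 [-0.016  -0.3737 -1.0017] 0.009356822543993254 0.0022958295110089336
the job is handed in; nothing more can be done
None
```

I folded the handle into its rest, peeled the top tray off by corner_a, and handed the job in at 26.8 s. The tray was still in the gripper, held about 150 mm above the stack.

- **Handle:** it looked down in the side and wrist pictures. The sleeve was within about 3.5 pixels of its expected rest position in the last check.
- **Peel:** corner_a rose about 46–50 mm. Corner_d still read as down on the stack in the last check, at about 46 mm.
- **Re-levelling:** after the tray came free it hung tilted by about 0.2 rad in the grip. I pressed its underside lightly (up to about 11 N) on the corner_d end of the stack rim to level it, then lifted it again.
- **Final level:** measured directly against a level tray, corners a, c and d agree to within a few mm. Corner_b is partly hidden behind the gripper. Two rougher whole-tray fits gave tilts of up to about 0.1 rad, so they disagree; I trusted the direct comparison.
- **Final hold:** the grip is 60 N, the opening a steady 9.4 mm, and the arm is at rest.
- **Surroundings:** the tray below is still in the stack. The rack and flask were found where they stood. The detector missed the bottle in the last check, and it was hidden behind the arm in the last picture. The arm never came near it.

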